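Right a knocked-over kitchen timer and set it to 45 minutes

ROBOT

A 6-joint arm with a two-finger parallel gripper is mounted at the origin on a cart in front of the work surface, level with it; the furniture and walls round the work are solid. World frame = base frame: x ahead of the robot, y to its left, z up, the work surface at z = 0. Lengths are in mm, angles in rad, forces in N, time in s.
With the tool pointing down it reaches from about 400 to 925 mm from the base axis. Payload 12.5 kg.
Tool frame: the origin (TCP) lies midway between the tips of the shut fingers; the grasp point (between the pads) lies 19 mm behind it (env.pinch_z is the z of the grasp point in the tool frame, in mm); z points along the fingers, y is the line along which they close (so a half turn about z gives the same grasp; the last joint's range is limited). The gripper opens to 95 mm and grips with 3 to 60 N. Pads are 20 mm wide; open, the fingers measure 119 mm over their backs; the gripper's body (75 mm by 180 mm) begins 59 mm behind the grasp point.
Start: joints at [1.109, 0.491, 1.559, -0, 1.092, -0.106], TCP at [217.697, 585.879, 214.661] pointing down, gripper open.
Joint ranges: [-3.1, 3.1], [-0.84, 2.19], [0.05, 2.79], [-1.13, 4.28], [0.06, 2.93], [-2.69, 2.69]. Speed limits (rad/s): [2.22, 2.22, 2.79, 3.14, 3.14, 3.14].

INTERFACE

Orientations are given as [roll, pitch, yaw] about the fixed x, y, z axes, in that order (R = Rz(yaw) Ry(pitch) Rx(roll)).
In Python, from cell import env, eyes gives the robot as it stands.
- The arm moves only by the shell command python3 -m inch 'ROWS'. ROWS is JSON, a list of rows, each a list of 3 entries, a list of its own where there are three numbers: the shift along the tool's x, y, z in units of 60 mm (1.0 is 60 mm), then the turn about the tool's z in units of 5 degrees (1.0 is 5 degrees), then the closure, from -1 (fully open) to 1 (shut). In form: [[[tx, ty, tz], turn, claw], ...]. A call has exactly 10 rows; each row shifts and turns the commanded pose from where the row before left it, along the tool's axes as they then stand; what a row does not reach is not made up. A row lasts 1/8 s, in which the tool goes at most 62.5 mm and 10.7 degrees, less where a joint would pass 70% of its speed; a pose out of reach is approached as far as the arm can. A call is refused whole if a number of a shift passes 1 or a number of a turn 1, either way. A call with a gripper value outside its range is refused whole. The fingers move at their own pace and stop on an object; the grip force is fixed at half the most. Time passes only in rows, so rows that do not move let the fingers close, or fill a call up. It gives the time, the measured TCP pose, the force, the opening and the grip force at its end, in the units of the state.
- env.state(): the state, without advancing time (a new reading comes with each control period).
- eyes.read_camera(name): name is "side" or "top" or "wrist"; returns a dict with "pixels" (400x640x3 uint8, red, green, blue), "fx", "fy", "cx", "cy" (pixels), "extrinsics" (4x4, takes a point from world to camera coordinates). Camera axes: x right, y down, z forward; pixel columns grow to the right and rows downward; lengths in mm; the calibration is good to about 2 mm. A picture is of the moment at which its call begins. There is no depth.
- env.job_done(): hands the job in; it is judged then, once.
Trained networks look in a picture, given as the dict that the camera call returned (one of the last four; its "shot" number tells which), for a name from the list of things; names that differ only in an ending like _2 or _b are one class to them, and where a whole thing is asked for, a point or a joint stands for the part that bears it (a point fixed in the world has none). Each returns a list of dicts, best first, with "score" (0 to 1); they miss things now and then, are a little off and sometimes report something else, mostly with a low value. They report only what shows in the picture. A call takes as long as a camera call. They do not tell look-alikes from the thing itself.
- eyes.boxes_of(name, picture): "centre" ([row, column] in pixels, amid what is visible of it).
- eyes.cut_out(name, picture): "mask" (400x640 bool, what is visible of it) and "centre" ([row, column] in pixels, amid what is visible of it).
- eyes.spot_point(name, picture): "centre" ([row, column] in pixels: a listed point, or the origin of a listed thing).
The state is a dict: "t": time; "joints": joint angles; "qvel": joint speeds; "tau": joint torques, N m; "eef_pos": TCP position; "tcp_rot": TCP orientation; "ft_force": force on the tool from outside, world axes, zero at the start; "moment": the same for the moment, N m; "opening": opening from 0.0 (shut) to 1.0 (fully open); "grip_force": force on a finger pad.
Only numpy, scipy, OpenCV 4.12 (cv2) and the standard library are available. Lean on these libraries where they do the work, as an engineer would, in place of code of your own. Each camera call takes 0.05 s, during which the arm holds its last target. There are 200 camera calls.

TASK

The wind-up kitchen timer has been knocked onto its side near the front of the worktop: stand it upright on the round silicone mat and let go. Then wind its dial clockwise past the 55-minute mark, turn it back down to 45 minutes and let go, leaving it upright on the mat. Set it down and press on it gently, and leave the salt shaker, spoon rest and bowl where they are.

Things in the scene. Friction and masses are not known exactly. Their poses are not given: they have to be found in the camera images.
- timer: Loose wind-up timer, round, 64 mm wide, 54 mm tall, 0.12 kg: white base to 22 mm, red dial to 42 mm, white bar on top. Origin: centre of its underside; z: from the base out through the dial (lying: level, to the robot's right within 0.7 rad). Long tick at +x on the base's side is 0; ticks every 5 min (30 deg) run clockwise from above. (A like one stands far off at the wall: leave it.)
- timer_dial (a joint): The timer's dial: 0 at the 0 tick, grows as wound clockwise from above, 0.1047 rad a minute: 45 min = 4.712, 55 min = 5.760, end stop 6.02. Starts half wound (2.9 to 3.9); stays where left. Stiff: 0.05 N m, and 0.05 N m more per rad/s; the light timer turns along on its foot unless pressed down with 6 to 15 N, by the gripped bar, while turning.
- dial_bar (a point): Middle of the white grip bar across the dial's top, 44 mm long, 10 mm thick, 11 mm high, on the timer's axis 48 mm above its underside (bar's top 54, dial's top beside it 43). x runs along the bar to its end with the black pointer line, z up out of the dial.
- mat: Fixed round blue-grey silicone mat, 130 mm diameter, 5 mm thick, non-slip, flat on the worktop (z = 0). Origin: centre of its underside; its top is 5 mm higher.
- salt_shaker: Loose salt shaker, clear with a grey top, 44 mm diameter, 90 mm tall, standing behind the work to the right. Origin: centre of its underside. Leave it.
- spoon_rest: Loose grey-brown spoon rest, 83 x 152 x 96 mm, right of the hob. Origin: centre of its underside. Leave it.
- oval_bowl: Loose small oval bowl, cream inside, 82 x 102 x 38 mm, at the right. Origin: centre of its underside. Leave it.
Not all that is in view belongs to the job. What is shaped like the timer but turquoise is not meant. Of the things that look like the mat, the larger one is meant.

How it is judged (in metres and radians):
On the way, in this order (a step that is already met when the one before it is completed fails the run):
1. the timer stands upright on the mat, let go, before it is wound (angle between timer's own z axis and vertical below 0.06 rad and z of timer in the frame of mat between 0.002 and 0.008 m and horizontal distance between timer and mat below 0.04 m and contact force between the fingers and timer below 0.2 N), for 0.2 s.
2. the dial has been wound past the 55-minute mark (value of joint timer_dial above 5.76 rad), for 0.05 s.
At the end, for the whole second after the job is handed in: The dial reads 45 minutes (within 2 minutes) and the timer stands still, upright, wholly on the mat (its centre within 40 mm of the mat's centre) (value of joint timer_dial between 4.51 and 4.91 rad and angle between timer's own z axis and vertical below 0.06 rad and z of timer in the frame of mat between 0.002 and 0.008 m and horizontal distance between timer and mat below 0.04 m and linear speed of timer below 0.02 m/s); the robot touches nothing.
It fails at once if the timer is slammed or pressed down on the mat with over 60 N (contact force between timer and mat above 60 N).
It fails at once if the salt shaker, spoon rest or bowl is moved over 3 cm (distance of any of salt_shaker, spoon_rest, oval_bowl from where it was at the start of the episode above 0.03 m).
It also fails if it takes over 72 s, if anything falls off the work surface, if the arm or the gripper's body presses on something with over 40 N, if the wrist force passes 120 N, or if a joint passes its speed limit or range.

## Working session

There is one attempt and no reset: what is moved stays moved. The work goes in short steps, Python scripts to look and compute and a shell command to move; the robot and the scene stay as the last step left them, time stands still between calls to the robot, and variables do not carry over. Pictures are saved under pics/ and viewed, at most 10 in all, crops included, and the job is handed in when it is done.

```bash
ls; mkdir -p pics
cat > h.py <<'E'
import numpy as np, cv2
from cell import env, eyes
def ray(p, rc):
    E=np.array(p["extrinsics"]);R=E[:3,:3];t=E[:3,3]
    d=np.array([(rc[1]-p["cx"])/p["fx"],(rc[0]-p["cy"])/p["fy"],1.])
    return -R.T@t, R.T@d
def onplane(p,rc,z):
    o,d=ray(p,rc); return o+d*(z-o[2])/d[2]
def proj(p,X):
    E=np.array(p["extrinsics"]);c=E[:3,:3]@np.array(X)+E[:3,3]
    return [p["cy"]+p["fy"]*c[1]/c[2],p["cx"]+p["fx"]*c[0]/c[2]]
def tri(prs):
    A=np.zeros((3,3));b=np.zeros(3)
    for p,rc in prs:
        o,d=ray(p,rc);d=d/np.linalg.norm(d);M=np.eye(3)-np.outer(d,d);A+=M;b+=M@o
    return np.linalg.solve(A,b)
def save(p,n): cv2.imwrite("pics/"+n,np.ascontiguousarray(p["pixels"][:,:,::-1]))
E
python3 - <<'E'
from h import *
np.set_printoptions(precision=1,suppress=True)
s=env.state();print(s, env.pinch_z)
for c in ("side","top"):
    p=eyes.read_camera(c);save(p,c+"0.png");print(c,ray(p,[200,320]))
    for n in ("timer","mat","dial_bar","salt_shaker","spoon_rest","oval_bowl"):
        for d in eyes.spot_point(n,p)[:3]:
            print(n,'pt',np.round(d["centre"],1),round(d["score"],2),onplane(p,d["centre"],0))
        for d in eyes.boxes_of(n,p)[:3]:
            print(n,'box',np.round(d["centre"],1),round(d["score"],2),onplane(p,d["centre"],0))
E
```

```text
pics
{'t': 0.0, 'joints': array([ 1.1,  0.5,  1.6,  0. ,  1.1, -0.1]), 'qvel': array([-0., -0., -0.,  0.,  0., -0.]), 'tau': array([ -0. , -61.3, -25.8,   0.1,   0. ,  -0. ]), 'eef_pos': array([217.6, 585.7, 214.1]), 'tcp_rot': array([-3.1, -0. ,  2.8]), 'ft_force': array([-0.3, -0.2, -0. ]), 'moment': array([0. , 0.1, 0. ]), 'grip_force': 0.0, 'opening': 1.0011325680827379} -18.8
side (array([ 552.3, -997. ,  394.5]), array([ 0.1,  0.9, -0.4]))
timer pt [210.3 248.6] 0.84 [ 476.2 -101.1    0. ]
timer box [228.3 234.8] 0.88 [ 449.2 -198.4    0. ]
timer box [210.1 250.7] 0.61 [ 481.5 -100.7    0. ]
mat pt [216.8 396.2] 0.93 [ 831.8 -199.5    0. ]
mat pt [201.1 256.1] 0.79 [493.6 -43.1   0. ]
mat box [194.4 260.9] 0.77 [505.6   3.7   0. ]
mat box [218.7 398. ] 0.59 [ 832.7 -210.4    0. ]
dial_bar pt [215.7 258.2] 0.77 [ 501.3 -138.     0. ]
dial_bar pt [234.1 236.7] 0.73 [ 455.7 -228.2    0. ]
dial_bar box [208.4 255. ] 0.96 [492.1 -91.7   0. ]
dial_bar box [232.6 231.7] 0.63 [ 443.9 -219.1    0. ]
salt_shaker pt [257.9 353.2] 0.89 [ 691.3 -366.7    0. ]
salt_shaker box [241.3 353.1] 0
[... 563 characters left out ...]
t pt [188.9 323.1] 0.42 [ 682.6 -228.8    0. ]
mat box [142.1 316.4] 0.81 [ 824.7 -209.9    0. ]
mat box [253.  256.3] 0.76 [495.8 -32.6   0. ]
dial_bar pt [265.4 351.4] 0.63 [ 458.2 -309.     0. ]
dial_bar pt [246.4 310.3] 0.59 [ 513.7 -190.1    0. ]
dial_bar box [265.7 345.7] 0.7 [ 457.4 -292.5    0. ]
dial_bar box [249.5 310.8] 0.5 [ 504.7 -191.5    0. ]
salt_shaker pt [188.6 368.8] 0.47 [ 682.4 -364.2    0. ]
salt_shaker box [185.8 372. ] 0.68 [ 690.7 -373.9    0. ]
salt_shaker box [266.3 339.2] 0.5 [ 455.9 -273.6    0. ]
spoon_rest pt [189.7 322. ] 0.94 [ 680.2 -225.5    0. ]
spoon_rest box [183.6 322.1] 0.81 [ 698.5 -226.     0. ]
oval_bowl box [217.  414.6] 0.67 [ 597.2 -496.8    0. ]
```

View pics/side0.png

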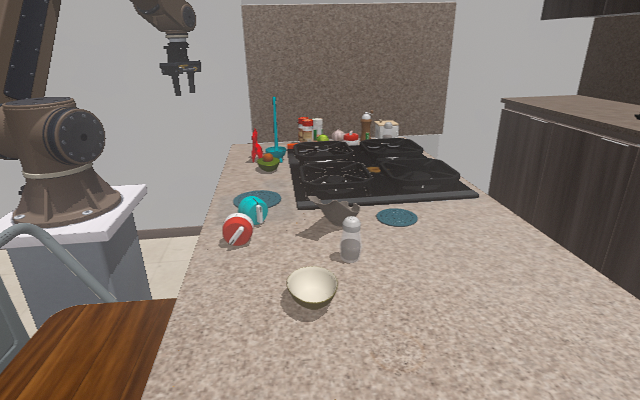

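View pics/top0.png

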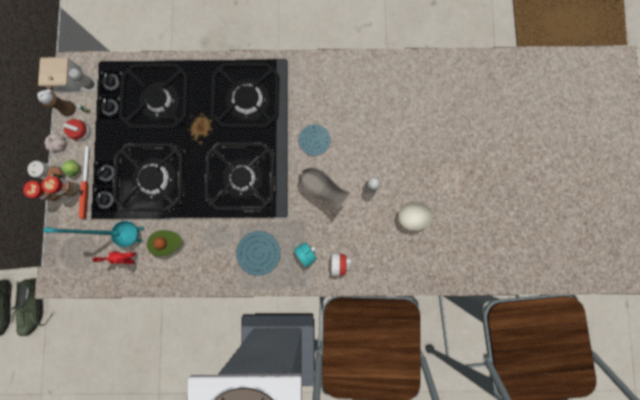

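The red timer lies at about (265,339) in the top view and (230,237) in the side view, with its dial towards −y. The turquoise look-alike is beside it, and the larger mat is at (253,258) in the top view. The tool can't tilt, so I'll grip the dial by its sides and pivot the timer in the grasp. First I'll move over.

```bash
python3 -m inch '[[[-0.62,-0.545,0],0,-1],[[-0.62,-0.545,0],0,-1],[[-0.62,-0.545,0],0,-1],[[-0.62,-0.545,0],0,-1],[[-0.62,-0.545,0],0,-1],[[-0.62,-0.545,0],0,-1],[[-0.62,-0.545,0],0,-1],[[-0.62,-0.545,0],0,-1],[[-0.62,-0.545,0],0,-1],[[-0.62,-0.545,0],0,-1]]'
cat >> h.py <<'E'
def togo(x,y,z,yaw_deg=None):
    "world target -> tool-axis shift in units (at present yaw), turn units"
    s=env.state();ps=s["tcp_rot"][2];d=np.array([x,y,z])-s["eef_pos"]
    c,n=np.cos(ps),np.sin(ps)
    sh=np.array([d[0]*c+d[1]*n,d[0]*n-d[1]*c,-d[2]])/60
    t=None if yaw_deg is None else -((yaw_deg-np.degrees(ps)+180)%360-180)/5
    print("pos",s["eef_pos"].round(1),"rot",s["tcp_rot"].round(4),"shift units",sh.round(3),"turn",t,"f",s["ft_force"].round(1),"open",round(s["opening"],3),"grip",round(s["grip_force"],1),"t",round(s["t"],2),"j6",round(s["joints"][5],2))
E
python3 -c "
from h import *
togo(460,-260,215,90)"
```

```text
t: 2.55
eef_pos: [453.2, 148.3, 214.9]
tcp_rot: [3.141, 0.001, 2.786]
ft_force: [0.8, -0.4, -0.4]
opening: 0.998
grip_force: 0.0
pos [453.2 148.3 214.9] rot [3.1412e+00 5.0000e-04 2.7858e+00] shift units [-2.477e+00 -6.339e+00 -2.000e-03] turn 13.922481274358598 f [ 0.8 -0.4 -0.4] open 0.998 grip 0.0 t 2.55 j6 -1.04
```

```bash
python3 -m inch '[[[-0.35,-0.9,0],0,-1],[[-0.35,-0.9,0],0,-1],[[-0.35,-0.9,0],0,-1],[[-0.35,-0.9,0],0,-1],[[-0.35,-0.9,0],0,-1],[[-0.35,-0.9,0],0,-1],[[-0.35,-0.9,0],0,-1],[[0,0,0],1,-1],[[0,0,0],1,-1],[[0,0,0],1,-1]]'
python3 - <<'E'
from h import *
np.set_printoptions(precision=1,suppress=True)
ps={c:eyes.read_camera(c) for c in("wrist","side","top")}
save(ps["wrist"],"w1.png")
for c,p in ps.items():
    print(c,ray(p,[p["cy"],p["cx"]]))
    for n in("timer","dial_bar","mat"):
        for d in eyes.spot_point(n,p)[:3]: print(c,n,d["centre"],round(d["score"],2),onplane(p,d["centre"],5 if n=="mat" else 32))
p=ps["top"]; s=ps["side"]
a=p["pixels"][235:295,280:380]; b=s["pixels"][185:255,200:300]
im=np.vstack([cv2.resize(a,(600,300),interpolation=3)[:, :], cv2.resize(b,(600,300),interpolation=3)])
cv2.imwrite("pics/c1.png",np.ascontiguousarray(im[:,:,::-1]))
E
```

```text
t: 3.8
eef_pos: [458.5, -256.0, 214.6]
tcp_rot: [3.141, -0.0, 2.521]
ft_force: [0.8, -0.1, -0.4]
opening: 0.999
grip_force: 0.0
wrist (array([ 397.1, -210.5,  384.3]), array([ 0.2, -0.2, -1. ]))
wrist timer [180.7, 327.0] 0.84 [ 464.  -247.8   32. ]
wrist timer [149.3, 396.6] 0.72 [ 480.8 -159.    32. ]
wrist dial_bar [201.6, 295.4] 0.84 [ 462.8 -295.1   32. ]
wrist dial_bar [187.3, 383.4] 0.76 [ 510.9 -196.3   32. ]
wrist mat [102.0, 481.0] 0.62 [498.2 -41.2   5. ]
side (array([ 552.3, -997. ,  394.5]), array([ 0.1,  0.9, -0.4]))
side timer [226.1, 237.3] 0.8 [ 462.1 -253.5   32. ]
side timer [208.6, 248.9] 0.73 [ 482.6 -163.9   32. ]
side dial_bar [213.4, 261.9] 0.88 [ 513.6 -196.5   32. ]
side dial_bar [236.1, 236.2] 0.83 [ 463.2 -299.3   32. ]
side mat [200.7, 257.8] 0.65 [498.8 -53.2   5. ]
side mat [217.2, 397.3] 0.64 [ 830.1 -212.2    5. ]
side mat [257.9, 351.1] 0.6 [ 685.6 -374.1    5. ]
top (array([ 531.5, -223.5, 1125.2]), array([ 0.1,  0. , -1. ]))
top timer [261.2, 298.2] 0.65 [ 473.  -156.6   32. ]
top dial_bar [246.0, 314.5] 0.5 [ 515.3 -202.9   32. ]
top mat [139.8, 315.7] 0.66 [ 830.4 -207.9    5. ]
top mat [254.0, 257.8] 0.65 [493.  -37.8   5. ]
```

View pics/w1.png

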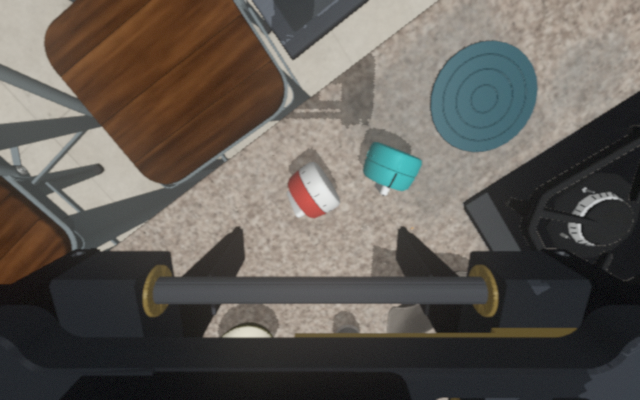

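View pics/c1.png

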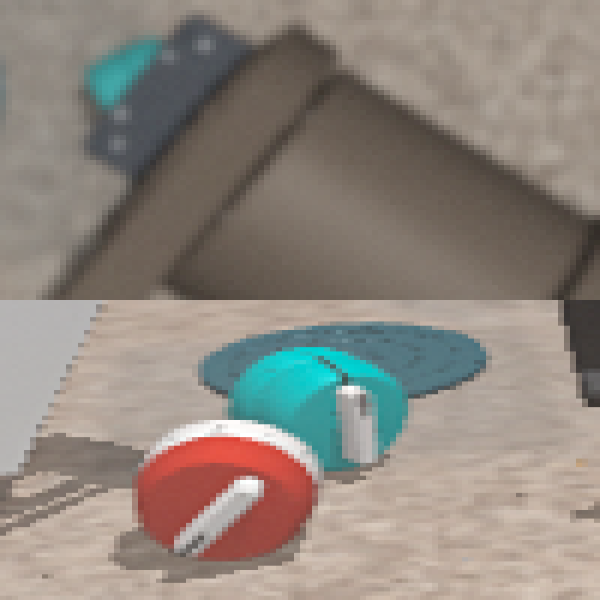

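The red timer's origin is at about (463,−251) and its bar at (463,−297), so its axis runs along −y. The mat centre is at about (497,−38). Next I'll turn the tool to yaw 90°.

```bash
python3 -m inch '[[[0,0,0],1,-1],[[0,0,0],1,-1],[[0,0,0],1,-1],[[0,0,0],1,-1],[[0,0,0],1,-1],[[0,0,0],1,-1],[[0,0,0],1,-1],[[0,0,0],1,-1],[[0,0,0],1,-1],[[0,0,0],1,-1]]';python3 -c "
from h import *
togo(463,-287,13,90)"
```

```text
t: 5.65
eef_pos: [458.6, -255.8, 214.6]
tcp_rot: [3.142, -0.0, 1.649]
ft_force: [0.0, 0.5, -0.3]
opening: 1.0
grip_force: 0.0
pos [ 458.6 -255.8  214.6] rot [ 3.1415 -0.      1.6487] shift units [-0.525  0.032  3.36 ] turn 0.8926812194400497 f [ 0.   0.5 -0.3] open 1.0 grip 0.0 t 5.65 j6 -0.71
```

```bash
python3 -m inch '[[[-0.26,0.02,0],0.9,-1],[[-0.26,0.06,0],0,-1],[[0,0,0.5],0,-1],[[0,0,0.5],0,-1],[[0,0,0.5],0,-1],[[0,0,0.3],0,-1],[[0,0,0],0,-1],[[0,0,0],0,-1],[[0,0,0],0,-1],[[0,0,0],0,-1]]';python3 - <<'E'
from h import *
togo(463,-287,13,90)
for c in("wrist","side"):
    p=eyes.read_camera(c); save(p,c+"2.png")
    for n in("timer","dial_bar"):
        for d in eyes.spot_point(n,p)[:3]: print(c,n,d["centre"],round(d["score"],2),onplane(p,d["centre"],32).round(1))
E
```

```text
t: 6.9
eef_pos: [464.9, -286.9, 107.2]
tcp_rot: [3.141, 0.001, 1.573]
ft_force: [0.2, -0.0, 0.3]
opening: 0.998
grip_force: 0.0
pos [ 464.9 -286.9  107.2] rot [3.1408e+00 6.0000e-04 1.5730e+00] shift units [-1.00e-03 -3.10e-02  1.57e+00] turn 0.025686966700715175 f [ 0.2 -0.   0.3] open 0.998 grip 0.0 t 6.9 j6 -0.68
wrist timer [44.3, 339.3] 0.77 [ 480.3 -157.8   32. ]
wrist timer [164.7, 316.6] 0.65 [ 463.2 -248.7   32. ]
wrist dial_bar [103.3, 379.2] 0.97 [ 512.6 -199.8   32. ]
wrist dial_bar [216.7, 319.4] 0.6 [ 465.6 -294.5   32. ]
side timer [211.3, 247.3] 0.68 [ 479.6 -179.    32. ]
side timer [256.6, 350.7] 0.6 [ 676.5 -412.8   32. ]
side dial_bar [211.9, 259.2] 0.71 [ 507.3 -187.    32. ]
side dial_bar [234.3, 235.2] 0.66 [ 460.5 -291.    32. ]
```

View pics/wrist2.png

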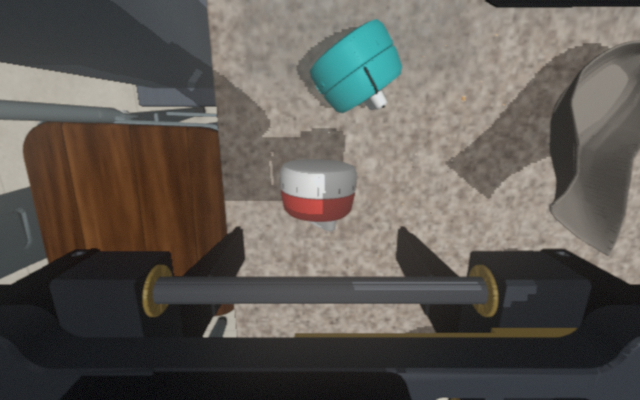

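The picture shows the red timer's base at (180,318) and its dial at (207,318), square to the gripper. Now I'll descend and grip the dial.

```bash
python3 -m inch '[[[0,-0.01,0.4],0,-1],[[0,-0.01,0.4],0,-1],[[0,0,0.4],0,-1],[[0,0,0.37],0,-1],[[0,0,0],0,-1],[[0,0,0],0,0],[[0,0,0],0,1],[[0,0,0],0,1],[[0,0,0],0,1],[[0,0,0],0,1]]';python3 -c "
from h import *
togo(463,-287,13,90)"
```

```text
t: 8.45
eef_pos: [463.5, -286.9, 12.6]
tcp_rot: [3.141, 0.0, 1.573]
ft_force: [-1.2, -0.7, 2.9]
opening: 0.612
grip_force: 29.1
pos [ 463.5 -286.9   12.6] rot [3.1414e+00 1.0000e-04 1.5729e+00] shift units [-0.002 -0.008 -0.006] turn 0.02389886676158994 f [-1.2 -0.7  2.9] open 0.612 grip 29.1 t 8.45 j6 -0.68
```

```bash
python3 -m inch '[[[0,0,-0.15],0,1],[[0,0,-0.2],0,1],[[0,0,0],0,1],[[0,0,0],0,0.1],[[0,0,0],0,0.0],[[0,0,0],0,-0.1],[[0,0,0],0,-0.15],[[0,0,0],0,-0.15],[[0,0,0],0,-0.15],[[0,0,0],0,-0.15]]';python3 - <<'E'
from h import *
togo(463,-287,33,90)
p=eyes.read_camera("side"); 
b=p["pixels"][170:250,180:300]
cv2.imwrite("pics/c3.png",cv2.resize(b,(720,480),interpolation=3)[:,:,::-1])
for n in("timer","dial_bar"):
        for d in eyes.spot_point(n,p)[:3]: print(n,d["centre"],round(d["score"],2))
E
```

```text
t: 9.7
eef_pos: [463.5, -286.8, 33.4]
tcp_rot: [3.142, -0.0, 1.573]
ft_force: [0.7, -1.0, -1.6]
opening: 0.618
grip_force: 29.0
pos [ 463.5 -286.8   33.4] rot [ 3.1416e+00 -1.0000e-04  1.5728e+00] shift units [-0.004 -0.009  0.007] turn 0.023326669472368167 f [ 0.7 -1.  -1.6] open 0.618 grip 29.0 t 9.7 j6 -0.68
timer [216.1, 238.0] 0.77
timer [210.9, 248.6] 0.54
dial_bar [229.7, 235.3] 0.94
dial_bar [212.3, 259.8] 0.65
```

View pics/c3.png

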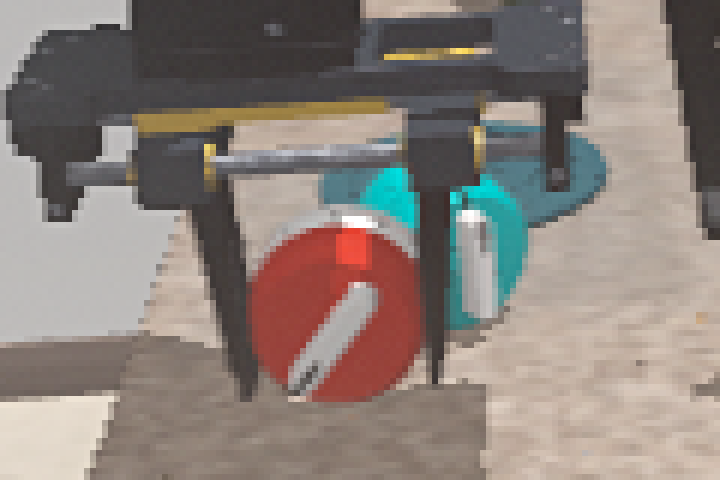

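The timer is held level at full force. I'll ease the closure in small steps so it can swing base-down.

```bash
python3 -m inch '[[[0,0,0],0,-0.19],[[0,0,0],0,-0.2],[[0,0,0],0,-0.205],[[0,0,0],0,-0.21],[[0,0,0],0,-0.215],[[0,0,0],0,-0.22],[[0,0,0],0,-0.22],[[0,0,0],0,-0.22],[[0,0,0],0,-0.22],[[0,0,0],0,-0.22]]';python3 - <<'E'
from h import *
togo(463,-287,33,90)
p=eyes.read_camera("side")
b=p["pixels"][170:250,180:300]
cv2.imwrite("pics/c4.png",cv2.resize(b,(720,480),interpolation=3)[:,:,::-1])
for n in("timer","dial_bar"):
        for d in eyes.spot_point(n,p)[:3]: print(n,d["centre"],round(d["score"],2))
E
```

```text
t: 11.1
eef_pos: [463.5, -286.8, 33.4]
tcp_rot: [3.141, -0.0, 1.573]
ft_force: [-0.1, 0.6, -1.6]
opening: 0.615
grip_force: 29.0
pos [ 463.5 -286.8   33.4] rot [ 3.1415 -0.      1.5728] shift units [-0.003 -0.009  0.007] turn 0.022634659025550265 f [-0.1  0.6 -1.6] open 0.615 grip 29.0 t 11.1 j6 -0.68
timer [216.1, 237.3] 0.81
timer [210.5, 246.1] 0.67
dial_bar [214.1, 257.4] 0.86
dial_bar [225.0, 235.4] 0.76
```

The fingers apply full force until they part, so gravity alone won't swing it. I'll pivot it against the mat's 5 mm lip instead, coming in diagonally to clear the turquoise timer.

```bash
python3 -m inch '[[[0,0,-0.7],0,1],[[0,0,-0.7],0,1],[[0.7,0.48,0],0,1],[[0.7,0.48,0],0,1],[[0.7,0.48,0],0,1],[[0.68,0.48,0],0,1],[[0,0,0],-1,1],[[0,0,0],-1,1],[[0,0,0],-1,1],[[0,0,0],-1,1]]'
python3 - <<'E'
from h import *
togo(580,-121,15,135)
p=eyes.read_camera("top"); 
for d in eyes.cut_out("mat",p)[:3]:
    m=d["mask"].astype(np.uint8); c=cv2.findContours(m,0,2)[0]; c=max(c,key=len)
    (x,y),r=cv2.minEnclosingCircle(c); print(d["score"],(y,x),r,m.sum(),onplane(p,(y,x),5),onplane(p,d["centre"],5))
E
```

```text
t: 12.5
eef_pos: [578.3, -119.7, 117.3]
tcp_rot: [-3.141, -0.0, 1.925]
ft_force: [0.5, 0.4, -1.6]
opening: 0.614
grip_force: 29.0
pos [ 578.3 -119.7  117.3] rot [-3.1415e+00 -2.0000e-04  1.9249e+00] shift units [-0.031  0.019  1.706] turn -4.942544988954813 f [ 0.5  0.4 -1.6] open 0.614 grip 29.0 t 12.5 j6 -0.67
0.63 (140.3543701171875, 314.0631103515625) 16.348648071289062 779 [ 828.77158858 -202.98288695    5.        ] [ 832.28606581 -205.51037128    5.        ]
```

```bash
python3 -m inch '[[[0,0,0],-1,1],[[0,0,0],-1,1],[[0,0,0],-1,1],[[0,0,0],-1,1],[[0,0,0],-0.95,1],[[0,0,0.5],0,1],[[0,0,0.5],0,1],[[0,0,0],0,1],[[0,0,0],0,1],[[0,0,0],0,1]]'
python3 - <<'E'
from h import *
togo(580,-121,15,135)
for cam in("wrist","side"):
  p=eyes.read_camera(cam); save(p,cam+"5.png")
  for d in eyes.cut_out("mat",p)[:2]:
    m=d["mask"].astype(np.uint8); c=cv2.findContours(m,0,2)[0]; c=max(c,key=len)
    P=np.array([onplane(p,(q[0][1],q[0][0]),5)[:2] for q in c]).astype(np.float32)
    (x,y),r=cv2.minEnclosingCircle(P); print(cam,round(d["score"],2),(x,y),r,m.sum())
  for n in("timer","dial_bar"):
    for d in eyes.spot_point(n,p)[:3]: print(cam,n,d["centre"],round(d["score"],2))
E
```

```text
t: 13.85
eef_pos: [578.9, -119.9, 58.7]
tcp_rot: [3.141, 0.002, 2.353]
ft_force: [-0.3, 0.4, -1.1]
opening: 0.617
grip_force: 29.0
pos [ 578.9 -119.9   58.7] rot [3.1406e+00 1.7000e-03 2.3534e+00] shift units [-0.025  0.     0.728] turn -0.0322966253361983 f [-0.3  0.4 -1.1] open 0.617 grip 29.0 t 13.85 j6 -1.1
wrist 0.83 (496.7043151855469, -37.16777038574219) 64.6146240234375 23426
wrist timer [193.5, 317.5] 0.85
wrist timer [168.0, 175.2] 0.66
wrist dial_bar [234.3, 175.5] 0.69
side 0.95 (494.8497619628906, -41.39514923095703) 64.74783325195312 376
side 0.63 (827.1008911132812, -212.55677795410156) 49.72610855102539 557
side timer [208.1, 246.7] 0.93
side dial_bar [214.4, 257.4] 0.76
side dial_bar [184.0, 290.1] 0.69
```

View pics/wrist5.png

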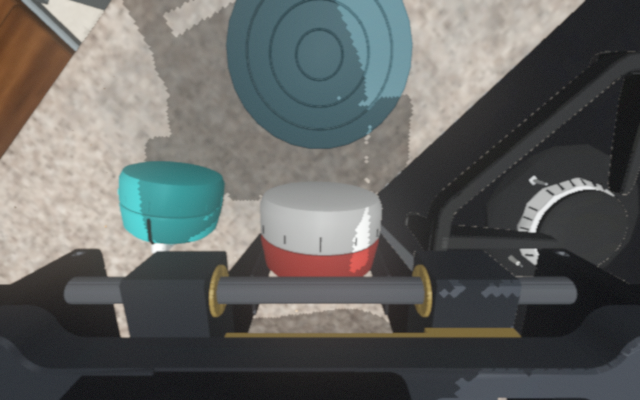

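The mat spans about rows 0–150 around column 320. The timer faces it at (215,320), with the hob corner on the right and the turquoise timer on the left. I'll turn slightly so both fingers clear them, then lower.

```bash
python3 -m inch '[[[0,0,0],1,1],[[0,0,0],0.6,1],[[-0.03,-0.27,0],0,1],[[0,0,0],0,1],[[0,0,0.35],0,1],[[0,0,0.3],0,1],[[0,0,0.1],0,1],[[0,0,0],0,1],[[0.1,0,0],0,1],[[0,0,0],0,1]]';python3 -c "
from h import *
togo(558,-119,13.5,127)"
```

```text
t: 15.5
eef_pos: [563.0, -125.9, 12.8]
tcp_rot: [3.141, 0.001, 2.214]
ft_force: [1.9, -0.4, 2.3]
opening: 0.611
grip_force: 29.2
pos [ 563.  -125.9   12.8] rot [3.1410e+00 5.0000e-04 2.2145e+00] shift units [ 0.141  0.002 -0.012] turn -0.024201352643603968 f [ 1.9 -0.4  2.3] open 0.611 grip 29.2 t 15.5 j6 -0.98
```

```bash
python3 -m inch '[[[0,0,-0.02],0,1],[[0.04,0,0],0,1],[[0.04,0,0],0,1],[[0.04,0,0],0,1],[[0.04,0,0],0,1],[[0,0,0],0,1],[[0,0,0],0,1],[[0,0,0],0,1],[[0,0,0],0,1],[[0,0,0],0,1]]';python3 -c "
from h import *
togo(558,-119,13.5,127)"
```

```text
t: 16.75
eef_pos: [557.3, -118.5, 13.7]
tcp_rot: [3.141, 0.0, 2.214]
ft_force: [2.8, -2.0, 1.1]
opening: 0.612
grip_force: 29.3
pos [ 557.3 -118.5   13.7] rot [3.1413e+00 3.0000e-04 2.2142e+00] shift units [-0.014  0.005  0.003] turn -0.02770279792603105 f [ 2.8 -2.   1.1] open 0.612 grip 29.3 t 16.75 j6 -0.97
```

```bash
python3 -m inch '[[[0.03,0,0],0,1],[[0.03,0,-0.02],0,1],[[0.04,0,-0.03],0,1],[[0.04,0,-0.04],0,1],[[0.04,0,-0.035],0,1],[[0.04,0,-0.03],0,1],[[0.04,0,-0.03],0,1],[[0.04,0,-0.025],0,1],[[0,0,0],0,1],[[0,0,0],0,1]]';python3 - <<'E'
from h import *
togo(558,-119,13.5,127)
p=eyes.read_camera("side")
b=p["pixels"][150:230,210:330]
cv2.imwrite("pics/c6.png",cv2.resize(b,(720,480),interpolation=3)[:,:,::-1])
E
```

```text
t: 18.0
eef_pos: [546.3, -104.0, 26.2]
tcp_rot: [-3.142, -0.0, 2.214]
ft_force: [1.0, -2.8, 2.6]
opening: 0.599
grip_force: 29.5
pos [ 546.3 -104.    26.2] rot [-3.1415e+00 -3.0000e-04  2.2143e+00] shift units [-0.318  0.006  0.211] turn -0.02641089103868808 f [ 1.  -2.8  2.6] open 0.599 grip 29.5 t 18.0 j6 -0.95
```

View pics/c6.png

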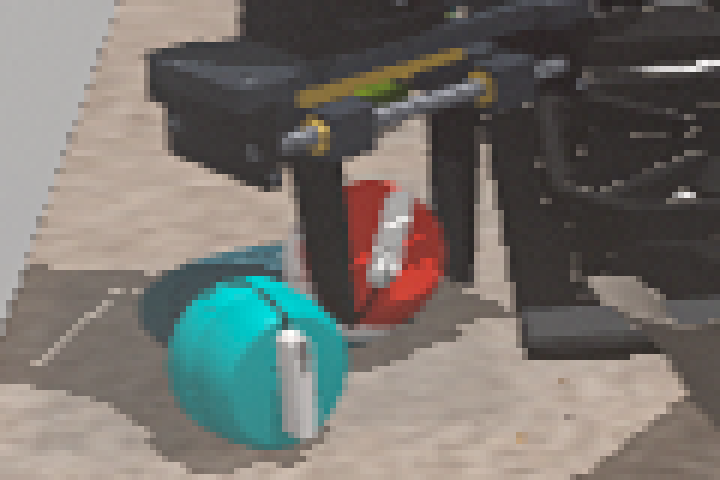

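The timer is pivoting: its white base rim now shows beneath the red dial at (325,380 in the crop). I'll continue the arc.

```bash
python3 -m inch '[[[0.04,0,-0.02],0,1],[[0.04,0,-0.02],0,1],[[0.04,0,-0.015],0,1],[[0.04,0,-0.01],0,1],[[0.04,0,-0.005],0,1],[[0.04,0,0],0,1],[[0.04,0,0],0,1],[[0.04,0,0],0,1],[[0,0,0],0,1],[[0,0,0],0,1]]';python3 - <<'E'
from h import *
togo(497,-38,50,127)
p=eyes.read_camera("side")
b=p["pixels"][150:230,210:330]
cv2.imwrite("pics/c7.png",cv2.resize(b,(720,480),interpolation=3)[:,:,::-1])
E
```

```text
t: 19.3
eef_pos: [534.5, -88.5, 30.3]
tcp_rot: [-3.141, -0.001, 2.214]
ft_force: [0.6, -0.0, -1.7]
opening: 0.558
grip_force: 27.0
pos [534.5 -88.5  30.3] rot [-3.1412e+00 -8.0000e-04  2.2142e+00] shift units [ 1.048  0.004 -0.329] turn -0.027187997896538717 f [ 0.6 -0.  -1.7] open 0.558 grip 27.0 t 19.3 j6 -0.93
```

View pics/c7.png

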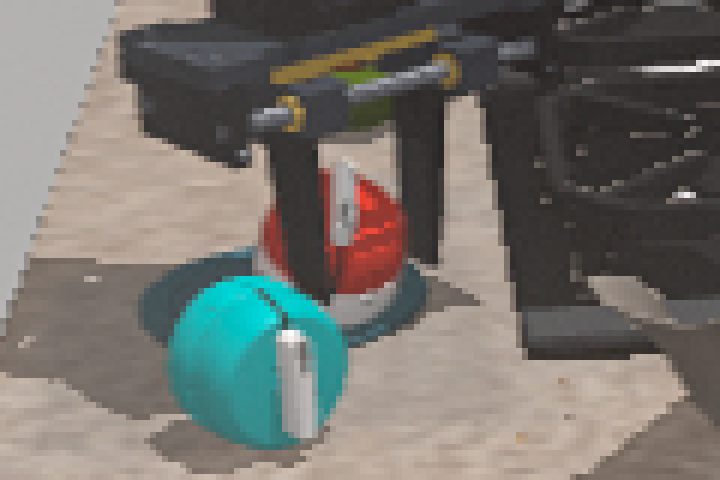

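It has rotated about 45°, held on a slightly offset chord. I'll lift, carry it over the mat and lower it gently until the rim touches.

```bash
python3 -m inch '[[[0,0,-0.1],0,1],[[0,0,-0.15],0,1],[[0.2,0,0],0,1],[[0.25,0,0],0,1],[[0,0,0.06],0,1],[[0,0,0.06],0,1],[[0,0,0.02],0,1],[[0,0,0.02],0,1],[[0,0,0],0,1],[[0,0,0],0,1]]';python3 - <<'E'
from h import *
togo(497,-38,36,127)
p=eyes.read_camera("wrist");save(p,"w8.png")
for n in("timer","dial_bar"):
    for d in eyes.spot_point(n,p)[:2]: print(n,d["centre"],round(d["score"],2))
E
```

```text
t: 20.6
eef_pos: [518.7, -67.2, 35.9]
tcp_rot: [3.141, 0.0, 2.214]
ft_force: [0.2, 0.3, -1.6]
opening: 0.553
grip_force: 27.1
pos [518.7 -67.2  35.9] rot [3.1415e+00 1.0000e-04 2.2142e+00] shift units [ 0.606  0.002 -0.002] turn -0.02768832531270391 f [ 0.2  0.3 -1.6] open 0.553 grip 27.1 t 20.6 j6 -0.9
timer [188.3, 320.0] 0.92
dial_bar [244.3, 319.0] 0.76
```

```bash
python3 -m inch '[[[0,0,0.02],0,1],[[0,0,0.02],0,1],[[0,0,0.02],0,1],[[0,0,0],0,1],[[0,0,0],0,1],[[0,0,0],0,1],[[0,0,0],0,1],[[0,0,0],0,1],[[0,0,0],0,1],[[0,0,0],0,1]]'
```

```text
t: 22.0
eef_pos: [518.6, -67.1, 32.2]
tcp_rot: [3.142, -0.0, 2.214]
ft_force: [0.0, -0.3, -1.0]
opening: 0.555
grip_force: 27.1
```

```bash
python3 -m inch '[[[0,0,0.02],0,1],[[0,0,0.02],0,1],[[0.03,0,0.01],0,1],[[0.03,0,0],0,1],[[0.04,0,0],0,1],[[0.04,0,0],0,1],[[0.04,0,0],0,1],[[0,0,0],0,1],[[0,0,0],0,1],[[0,0,0],0,1]]'
python3 - <<'E'
from h import *
togo(497,-38,36,127)
p=eyes.read_camera("side")
b=p["pixels"][150:230,210:330]
cv2.imwrite("pics/c9.png",cv2.resize(b,(720,480),interpolation=3)[:,:,::-1])
E
```

```text
t: 23.25
eef_pos: [512.1, -58.4, 29.2]
tcp_rot: [3.142, -0.0, 2.214]
ft_force: [0.2, 0.1, 0.0]
opening: 0.539
grip_force: 27.2
pos [512.1 -58.4  29.2] rot [ 3.1416e+00 -1.0000e-04  2.2141e+00] shift units [ 0.424  0.003 -0.113] turn -0.027928075765885296 f [0.2 0.1 0. ] open 0.539 grip 27.2 t 23.25 j6 -0.89
```

View pics/c9.png

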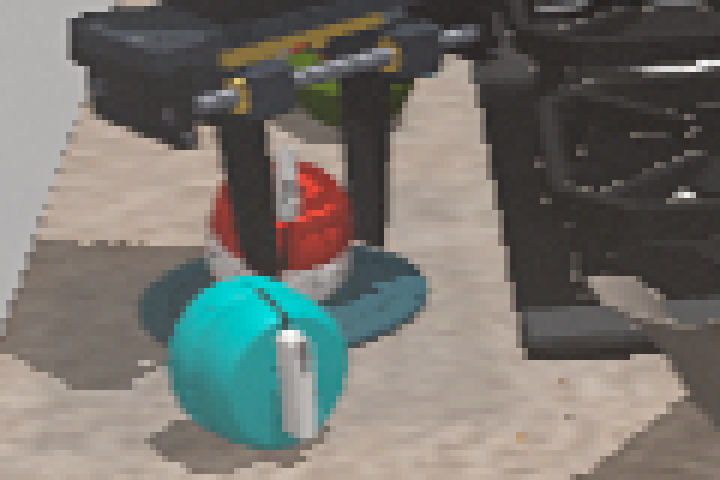

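The dial now points mostly up, with the rim on the mat. From here I'll measure tilt numerically.

```bash
cat >> h.py <<'E'
def pose():
    obs={"timer":[],"dial_bar":[]}; E0={"timer":10,"dial_bar":55}
    g=env.state()["eef_pos"]
    for c in("wrist","side","top"):
        p=eyes.read_camera(c)
        for n in obs:
            for d in eyes.spot_point(n,p)[:4]:
                w=onplane(p,d["centre"],E0[n])
                if np.hypot(*(w-g)[:2])<55: obs[n].append((p,d["centre"])); print(c,n,np.round(d["centre"],1),round(d["score"],2),w.round(1)); break
    r={n:tri(o) for n,o in obs.items() if len(o)>1}
    print({k:v.round(1) for k,v in r.items()})
    if len(r)==2:
        a=r["dial_bar"]-r["timer"]; print("axis",a.round(1),"tilt deg",np.degrees(np.arccos(a[2]/np.linalg.norm(a))).round(1))
E
python3 -c "
from h import *
pose()"
```

```text
wrist timer [188.6 320.9] 0.59 [495.3 -32.7  10. ]
wrist dial_bar [237.8 318.5] 0.85 [503.5 -46.1  55. ]
side timer [193.7 253.6] 0.72 [486.7 -12.9  10. ]
side dial_bar [180.5 257.7] 0.48 [502.  -33.5  55. ]
{'timer': array([491. , -31.5,  17.8]), 'dial_bar': array([502.6, -44.7,  58.9])}
axis [ 11.6 -13.2  41.1] tilt deg 23.1
```

Tilt is 23°, leaning back with the rear rim on the mat. I'll drag forward to finish the pivot.

```bash
python3 -m inch '[[[0.03,0,0.01],0,1],[[0.04,0,0],0,1],[[0.04,0,0.01],0,1],[[0.04,0,0.01],0,1],[[0.04,0,0.01],0,1],[[0.04,0,0.01],0,1],[[0.04,0,0.01],0,1],[[0,0,0],0,1],[[0,0,0],0,1],[[0,0,0],0,1]]'; python3 -c "
from h import *
togo(497,-38,30,127);pose()"
```

```text
t: 25.0
eef_pos: [505.9, -47.1, 27.6]
tcp_rot: [3.136, 0.007, 2.214]
ft_force: [4.6, -12.4, 19.2]
opening: 0.423
grip_force: 28.4
pos [505.9 -47.1  27.6] rot [3.1362 0.0074 2.2144] shift units [ 0.21  -0.027 -0.04 ] turn -0.024743672787906235 f [  4.6 -12.4  19.2] open 0.423 grip 28.4 t 25.0 j6 -0.86
wrist timer [185.9 319. ] 0.95 [486.8 -20.4  10. ]
wrist dial_bar [204.7 319.4] 0.97 [486.2 -19.4  55. ]
side timer [197.4 255. ] 0.69 [491.4 -40.8  10. ]
side dial_bar [182.5 248.9] 0.6 [479.4 -45.1  55. ]
{'timer': array([489.1, -21.8,   2.2]), 'dial_bar': array([482.5, -21.6,  47.6])}
axis [-6.6  0.1 45.5] tilt deg 8.2
```

The pads slid to the rear of the dial and the fingertips now rest on the base, so the timer appears flat. I'll release and lift.

```bash
python3 -m inch '[[[0,0,-0.01],0,-0.2],[[0,0,-0.01],0,-0.6],[[0,0,0],0,-1],[[0,0,0],0,-1],[[0,0,-0.1],0,-1],[[0,0,-0.4],0,-1],[[0,0,-0.5],0,-1],[[0.3,0,-0.5],0,-1],[[0,0,0],0,-1],[[0,0,0],0,-1]]'; python3 -c "
from h import *
togo(488,-25,100,127);pose()
for c in('wrist','side'):
  p=eyes.read_camera(c);save(p,c+'10.png')
  for n in('timer','dial_bar'):
    for d in eyes.cut_out(n,p)[:2]:
      m=d['mask'].astype(np.uint8);print(c,n,d['score'],np.round(d['centre']),m.sum(),cv2.minAreaRect(np.argwhere(m)[:,::-1].astype(np.float32)))
"
```

```text
t: 26.7
eef_pos: [491.6, -31.2, 116.5]
tcp_rot: [3.142, -0.0, 2.214]
ft_force: [0.5, -0.7, -0.3]
opening: 1.001
grip_force: 0.0
pos [491.6 -31.2 116.5] rot [ 3.1416 -0.      2.2144] shift units [0.119 0.013 0.275] turn -0.024301610841115463 f [ 0.5 -0.7 -0.3] open 1.001 grip 0.0 t 26.7 j6 -0.84
wrist timer [184.2 321.4] 0.78 [485.6 -18.6  10. ]
wrist dial_bar [194.7 319.2] 0.83 [483.  -18.5  55. ]
side timer [192.8 252.2] 0.94 [482.6  -5.3  10. ]
side dial_bar [181.2 249.3] 0.78 [480.  -35.1  55. ]
top dial_bar [257.1 251.1] 0.65 [486.4 -27.6  55. ]
{'timer': array([484.2, -17.8,  14.9]), 'dial_bar': array([483.1, -23.1,  49.4])}
axis [-1.1 -5.3 34.5] tilt deg 8.9
wrist timer 0.85 [320. 235.] 1769 ((235.0, 320.5), (33.0, 62.0), 90.0)
wrist timer 0.61 [189. 322.] 4184 ((320.5000305175781, 189.50001525878906), (72.12489318847656, 72.12489318847656), 45.0)
wrist dial_bar 0.6 [190. 320.] 4055 ((320.5, 190.5), (71.0, 71.0), 90.0)
wrist dial_bar 0.49 [330. 261.] 192 ((235.40150451660156, 333.3606872558594), (15.741066932678223, 63.99049377441406), 77.57405853271484)
side timer 0.88 [212. 253.] 643 ((252.00001525878906, 210.0), (28.621667861938477, 26.832815170288086), 26.56505012512207)
side timer 0.64 [189. 251.] 415 ((252.337890625, 186.62799072265625), (24.887184143066406, 21.03142547607422), 6.709836959838867)
side dial_bar 0.85 [208. 254.] 573 ((254.25001525878906, 211.7500457763672), (25.455841064453125, 26.16295051574707), 45.0)
side dial_bar 0.55 [188. 250.] 292 ((251.70083618164062, 184.2090301513672), (16.477502822875977, 22.362327575683594), 84.80557250976562)
```

```bash
cat >> h.py <<'E'
def bar(save_as=None,c0=(484.5,-20)):
    p=eyes.read_camera("wrist"); im=p["pixels"].astype(int)
    if save_as: save(p,save_as)
    # rectify a 70 mm patch on plane z=59 at 0.25 mm/px, world axes
    N=280; X=[[c0[0]-35,c0[1]-35],[c0[0]+35,c0[1]-35],[c0[0]+35,c0[1]+35],[c0[0]-35,c0[1]+35]]
    src=np.float32([proj(p,[*q,59])[::-1] for q in X]); dst=np.float32([[0,0],[N,0],[N,N],[0,N]])
    w=cv2.warpPerspective(p["pixels"],cv2.getPerspectiveTransform(src,dst),(N,N))
    if save_as: cv2.imwrite("pics/r_"+save_as,w[:,:,::-1])
    hsv=cv2.cvtColor(w,cv2.COLOR_RGB2HSV); red=((hsv[...,1]>120)&((hsv[...,0]<12)|(hsv[...,0]>168))).astype(np.uint8)
    hull=cv2.convexHull(np.argwhere(red)[:,::-1].astype(np.int32)); hm=np.zeros_like(red);cv2.fillConvexPoly(hm,hull,1)
    hm=cv2.erode(hm,np.ones((9,9)))
    wh=((hm>0)&(hsv[...,1]<90)).astype(np.uint8)
    n,l,st,ce=cv2.connectedComponentsWithStats(wh); k=1+np.argmax(st[1:,4]); a=np.argwhere(l==k)[:,::-1].astype(np.float32)
    r=cv2.minAreaRect(a); b=cv2.boxPoints(r)/4+np.array(c0)-35
    e=[b[1]-b[0],b[2]-b[1]]; e=max(e,key=np.linalg.norm)
    hc=hull.reshape(-1,2).mean(0)/4+np.array(c0)-35
    print("red px",red.sum(),"hull mid",hc.round(1),"bar mid",(np.array(r[0])/4+np.array(c0)-35).round(1),"size mm",np.round(np.array(r[1])/4,1),"bar dir deg",np.degrees(np.arctan2(e[1],e[0])).round(1))
    # profile of grey value along the bar
    u=e/np.linalg.norm(e); m=(np.array(r[0])); g=cv2.cvtColor(w,cv2.COLOR_RGB2GRAY)
    print("grey along +dir",[int(g[int(np.clip(m[1]+4*s*u[1],0,N-1)),int(np.clip(m[0]+4*s*u[0],0,N-1))]) for s in range(-22,23,2)])
E
python3 -c "
from h import *
bar('w11.png')"
```

```text
red px 30667 hull mid [481.7 -16. ] bar mid [484.8 -18.9] size mm [45.4 11.5] bar dir deg 85.2
grey along +dir [87, 164, 184, 183, 198, 191, 175, 201, 234, 236, 236, 235, 213, 178, 170, 169, 170, 182, 218, 206, 173, 165, 129]
```

The bar measures 45×11 mm at (484.8,−18.9), lying at 85°, so the timer is upright. I'll align with the bar at yaw 85°.

```bash
python3 -m inch '[[[0,0,0],1,-1],[[0,0,0],1,-1],[[0,0,0],1,-1],[[0,0,0],1,-1],[[0,0,0],1,-1],[[0,0,0],1,-0.5],[[0,0,0],1,-0.5],[[0,0,0],1,-0.5],[[0,0,0],0.35,-0.5],[[0.195,-0.13,0],0,-0.5]]'; python3 -c "
from h import *
bar('w12.png');togo(484.8,-18.9,50,85)"
```

```text
t: 28.75
eef_pos: [484.9, -18.8, 116.8]
tcp_rot: [3.141, -0.0, 1.486]
ft_force: [0.3, 1.3, -0.1]
opening: 0.749
grip_force: 0.0
red px 31357 hull mid [487.3 -16.8] bar mid [486.3 -17.4] size mm [45. 10.] bar dir deg 85.4
grey along +dir [106, 134, 96, 89, 89, 84, 88, 177, 185, 186, 185, 186, 186, 186, 185, 186, 187, 186, 187, 187, 184, 163, 135]
pos [483.4 -17.3 116.7] rot [-3.1405e+00 -4.0000e-04  1.4866e+00] shift units [-0.025  0.025  1.112] turn 0.034805899717338204 f [-1.2  1.2 -0.1] open 0.754 grip 0.0 t 28.8 j6 -0.09
```

The dark pointer line is at the −y end of the bar. I'll descend and grip the bar.

```bash
python3 -m inch '[[[0.01,0.025,0.4],0,-0.5],[[0,0,0.4],0,-0.5],[[0,0,0.2],0,-0.3],[[0,0,0.08],0,0],[[0,0,0],0,0.5],[[0,0,0],0,1],[[0,0,0],0,1],[[0,0,0],0,1],[[0,0,0],0,1],[[0,0,0],0,1]]'; python3 -c "
from h import *
togo(484.8,-18.9,50,85);print(env.state()['moment'])"
```

```text
t: 30.05
eef_pos: [486.3, -18.3, 52.0]
tcp_rot: [-3.141, -0.0, 1.486]
ft_force: [-1.0, 0.1, 1.0]
opening: 0.104
grip_force: 30.0
pos [486.3 -18.3  52. ] rot [-3.1413e+00 -1.0000e-04  1.4855e+00] shift units [-0.013 -0.023  0.034] turn 0.02279806134657747 f [-1.   0.1  1. ] open 0.104 grip 30.0 t 30.05 j6 -0.09
[-0.05346649  0.21481836 -0.01637808]
```

```bash
python3 -m inch '[[[0,0,0.01],0,1],[[0,0,0.01],0,1],[[0,0,0],0,1],[[0,0,0],0,1],[[0,0,0],0,1],[[0,0,0],0,1],[[0,0,0],0,1],[[0,0,0],0,1],[[0,0,0],0,1],[[0,0,0],0,1]]'; python3 -c "
from h import *
s=env.state();print(s['ft_force'],s['moment'])"
```

```text
t: 31.3
eef_pos: [485.6, -18.2, 51.4]
tcp_rot: [-3.14, -0.0, 1.486]
ft_force: [-6.5, 0.3, 14.2]
opening: 0.101
grip_force: 30.0
[-6.5416595   0.31726414 14.16283416] [-0.04311115  1.22513926  0.06080279]
```

```bash
python3 -m inch '[[[0,-0.01,-0.004],0,1],[[0,0,0],0.5,1],[[0,0,0],1,1],[[0,0,0],1,1],[[0,0,0],1,1],[[0,0,0],1,1],[[0,0,0],1,1],[[0,0,0],1,1],[[0,0,0],1,1],[[0,0,0],1,1]]'; python3 -c "
from h import *
togo(484.8,-18.9,50,85);s=env.state();print(s['moment'])"
```

```text
t: 32.55
eef_pos: [486.6, -18.5, 51.4]
tcp_rot: [3.14, -0.001, 0.741]
ft_force: [1.1, -1.6, 5.3]
opening: 0.103
grip_force: 30.0
pos [486.6 -18.5  51.4] rot [ 3.1399e+00 -1.2000e-03  7.4120e-01] shift units [-0.027 -0.015  0.024] turn -8.506685909864313 f [ 1.1 -1.6  5.3] open 0.103 grip 30.0 t 32.55 j6 0.66
[-0.44781091 -0.11691711  0.06836782]
```

```bash
python3 -m inch '[[[0,0,0.008],0,1],[[0,0,0],1,1],[[0,0,0],1,1],[[0,0,0],1,1],[[0,0,0],1,1],[[0,0,0],1,1],[[0,0,0],1,1],[[0,0,0],1,1],[[0,0,0],1,1],[[0,0,0],1,1]]'; python3 -c "
from h import *
togo(484.8,-18.9,50,85);s=env.state();print(s['moment'])"
```

```text
t: 33.8
eef_pos: [486.9, -19.1, 51.4]
tcp_rot: [3.14, -0.003, -0.043]
ft_force: [0.9, -7.3, 10.1]
opening: 0.102
grip_force: 30.0
pos [486.9 -19.1  51.4] rot [ 3.1405e+00 -3.0000e-03 -4.3300e-02] shift units [-0.036 -0.002  0.023] turn -17.49646168995139 f [ 0.9 -7.3 10.1] open 0.102 grip 30.0 t 33.8 j6 1.44
[-1.43155772  0.15253554  0.05604845]
```

```bash
python3 -m inch '[[[0,0.012,0],0,1],[[0,0,0],1,1],[[0,0,0],1,1],[[0,0,0],1,1],[[0,0,0],1,1],[[0,0,0],1,1],[[0,0,0],1,1],[[0,0,0],1,1],[[0,0,0],1,1],[[0,0,0],1,1]]'; python3 -c "
from h import *
togo(484.8,-18.9,50,85);s=env.state();print(s['moment'])"
```

```text
t: 35.05
eef_pos: [486.4, -20.1, 51.5]
tcp_rot: [-3.141, -0.002, -0.829]
ft_force: [-4.2, -12.0, 15.8]
opening: 0.102
grip_force: 30.1
pos [486.4 -20.1  51.5] rot [-3.1413e+00 -2.3000e-03 -8.2850e-01] shift units [-0.032  0.006  0.025] turn -26.494434714480064 f [ -4.2 -12.   15.8] open 0.102 grip 30.1 t 35.05 j6 2.22
[-2.32020043  0.96186483  0.11835823]
```

```bash
python3 -m inch '[[[0.009,0.02,-0.006],0,1],[[0,0,0],0,1],[[0,0,0],1,1],[[0,0,0],1,1],[[0,0,0],1,1],[[0,0,0],1,1],[[0,0,0],0,1],[[0,0,0],0,1],[[0,0,0],0,1],[[0,0,0],0,1]]'; python3 -c "
from h import *
togo(484.8,-18.9,50,85);s=env.state();print(s['moment'],s['joints'])"
```

```text
t: 36.3
eef_pos: [485.7, -20.3, 51.4]
tcp_rot: [-3.141, -0.001, -1.175]
ft_force: [-0.9, -1.0, 8.2]
opening: 0.104
grip_force: 30.0
pos [485.7 -20.3  51.4] rot [-3.1406e+00 -7.0000e-04 -1.1754e+00] shift units [-0.027  0.005  0.023] turn -30.469204950547986 f [-0.9 -1.   8.2] open 0.104 grip 30.0 t 36.3 j6 2.57
[-0.15596791  0.25427258  0.04065922] [-1.77725379e-01  5.48386719e-01  2.05043514e+00 -3.76732968e-05
  5.41526896e-01  2.56851273e+00]
```

Wound 2.66 rad so far, but wrist joint range is nearly used up. I'll let go, lift, turn back 180°, and read the base ticks on the way.

```bash
python3 -m inch '[[[0,0,-0.005],0,0.6],[[0,0,0],0,0],[[0,0,0],0,-0.5],[[0,0,-0.3],0,-0.5],[[0,0,-0.8],0,-0.5],[[0,0,0],-1,-0.5],[[0,0,0],-1,-0.5],[[0,0,0],-1,-0.5],[[0,0,0],-1,-0.5],[[0,0,0],-1,-0.5]]'
cat >> h.py <<'E'
def ticks(c=(485,-19.5),cam="wrist"):
    p=eyes.read_camera(cam); o=ray(p,[0,0])[0]; g=cv2.cvtColor(p["pixels"],cv2.COLOR_RGB2GRAY).astype(np.float32)
    az=np.degrees(np.arctan2(o[1]-c[1],o[0]-c[0])); A=np.arange(az-75,az+75,1.0); Z=np.arange(6,27,1.0)
    P=np.array([[proj(p,[c[0]+32*np.cos(np.radians(a)),c[1]+32*np.sin(np.radians(a)),z]) for a in A] for z in Z]).astype(np.float32)
    st=cv2.remap(g,P[...,1],P[...,0],1)
    bg=cv2.medianBlur(st,5) if 0 else np.array([np.convolve(np.pad(r,12,'edge'),np.ones(25)/25,'valid') for r in st])
    dk=(bg-st>15); n=dk.sum(0)
    print("cam az",az.round(1),"ticks (deg:rows dark, z range):",[(int(round(a)),int(k),(int(Z[dk[:,i]].min()),int(Z[dk[:,i]].max()))) for i,(a,k) in enumerate(zip(A,n)) if k>=3])
E
python3 -c "
from h import *
bar('w13.png');ticks();togo(485,-19.5,50)"
```

```text
t: 37.55
eef_pos: [485.1, -20.1, 117.1]
tcp_rot: [3.142, 0.0, -0.737]
ft_force: [-0.8, 0.3, 0.3]
opening: 0.746
grip_force: 0.0
red px 31409 hull mid [489.9 -21.8] bar mid [487.6 -19.2] size mm [11.1 44.6] bar dir deg -66.9
grey along +dir [87, 138, 139, 141, 138, 139, 145, 223, 235, 235, 235, 235, 234, 235, 235, 235, 235, 235, 235, 235, 227, 188, 138]
cam az -41.3 ticks (deg:rows dark, z range): [(-78, 3, (24, 26))]
pos [485.2 -20.1 117.1] rot [ 3.1415e+00  3.0000e-04 -7.3860e-01] shift units [-0.009 -0.006  1.119] turn None f [ 0.2 -0.3 -0. ] open 0.753 grip 0.0 t 37.65 j6 2.13
```

```bash
python3 -m inch '[[[0,0,0],-1,-0.5],[[0,0,0],-1,-0.5],[[0,0,0],-1,-0.5],[[0,0,0],-1,-0.5],[[0,0,0],-1,-0.5],[[0,0,0],-1,-0.5],[[0,0,0],-1,-0.5],[[0,0,0],-1,-0.5],[[0.8,0,0],-1,-0.5],[[0.8,0,0],0,-0.5]]'; python3 -c "
from h import *
ticks();ticks(cam='side');togo(485,-19.5,117)"
python3 -m inch '[[[-0.8,0,0],0,-0.5],[[-0.8,0,0],-1,-0.5],[[0,0,0],-1,-0.5],[[0,0,0],-1,-0.5],[[0,0,0],-1,-0.5],[[0,0,0],-1,-0.5],[[0,0,0],-1,-0.5],[[0,0,0],-1,-0.5],[[0,0,0],-1,-0.5],[[0,0,0],-1,-0.5]]'; python3 -c "
from h import *
ticks();togo(485,-19.5,117,113)"
```

```text
t: 38.9
eef_pos: [582.4, -20.1, 117.5]
tcp_rot: [-3.142, -0.0, 0.044]
ft_force: [0.2, 0.1, 0.1]
opening: 0.753
grip_force: 0.0
cam az 1.2 ticks (deg:rows dark, z range): [(-64, 3, (12, 14)), (-63, 4, (12, 15)), (-62, 4, (13, 16)), (-61, 4, (14, 17)), (-60, 5, (14, 18)), (-59, 4, (15, 18)), (-58, 4, (16, 19)), (-57, 5, (16, 20)), (-56, 5, (17, 21)), (-55, 5, (18, 22)), (-54, 5, (19, 23)), (-53, 6, (19, 24)), (-52, 6, (20, 25)), (-51, 6, (21, 26)), (-50, 6, (21, 26)), (-49, 5, (22, 26)), (-48, 5, (22, 26)), (-47, 4, (23, 26)), (-46, 3, (24, 26)), (-26, 5, (22, 26)), (-25, 5, (22, 26)), (-24, 5, (22, 26)), (-23, 5, (22, 26)), (-22, 7, (16, 26)), (-21, 5, (16, 20)), (10, 7, (16, 22)), (11, 13, (14, 26)), (12, 13, (14, 26)), (13, 13, (14, 26)), (14, 8, (19, 26)), (15, 3, (23, 25)), (53, 3, (24, 26)), (54, 4, (23, 26)), (55, 4, (22, 25)), (56, 5, (21, 25)), (57, 5, (21, 25)), (58, 5, (20, 24)), (59, 6, (19, 24)), (60, 6, (18, 23)), (61, 6, (17, 22)), (62, 7, (16, 22)), (63, 6, (16, 21)), (64, 6, (15, 20)), (65, 6, (14, 19)), (66, 7, (13, 19)), (67, 7, (12, 18)), (68, 6, (12, 17)), (69, 6, 
[... 176 characters left out ...]
, 14)), (-86, 4, (10, 13)), (-85, 4, (10, 13)), (-84, 3, (9, 11)), (-83, 3, (9, 11)), (-82, 3, (8, 10)), (-81, 5, (7, 21)), (-80, 4, (6, 21)), (-79, 3, (6, 8)), (-78, 3, (6, 8))]
pos [584.8 -20.1 117. ] rot [ 3.1413e+00 -2.6000e-03  4.3600e-02] shift units [-1.661 -0.082 -0.   ] turn None f [-0.2  0.1 -0.8] open 0.749 grip 0.0 t 39.0 j6 1.38
t: 40.25
eef_pos: [484.6, -24.3, 117.1]
tcp_rot: [-3.141, 0.0, 0.832]
ft_force: [-0.5, -0.7, -0.3]
opening: 0.749
grip_force: 0.0
cam az 45.2 ticks (deg:rows dark, z range): []
pos [484.6 -24.3 117.1] rot [-3.1411e+00  3.0000e-04  8.3600e-01] shift units [ 0.063 -0.049  0.002] turn -13.019787292421267 f [-0.4 -0.2  1.2] open 0.752 grip 0.0 t 40.3 j6 0.55
```

```bash
python3 -m inch '[[[0.8,0,0],0,-0.5],[[0.8,0,0],0,-0.5],[[0,0,0],0,-0.5],[[0,0,0],0,-0.5],[[0,0,0],-1,-0.5],[[0,0,0],-1,-0.5],[[0,0,0],-1,-0.5],[[0,0,0],0,-0.5],[[0,0,0],0,-0.5],[[0,0,0],0,-0.5]]'
python3 - <<'E'
from h import *
c=(485.5,-19.5);p=eyes.read_camera("wrist");save(p,"w14.png");o=ray(p,[0,0])[0];az=np.degrees(np.arctan2(o[1]-c[1],o[0]-c[0]))
g=cv2.cvtColor(p["pixels"],cv2.COLOR_RGB2GRAY).astype(np.float32)
A=np.arange(-20,125,2.);print("az",az)
print("ang ",[int(a) for a in A])
for z in range(28,6,-2):
    P=np.float32([proj(p,[c[0]+32*np.cos(np.radians(a)),c[1]+32*np.sin(np.radians(a)),z]) for a in A])
    print(z,cv2.remap(g,P[:,1],P[:,0],1).ravel().astype(int).tolist())
E
```

```text
t: 41.55
eef_pos: [549.8, 46.3, 117.3]
tcp_rot: [-3.141, -0.0, 1.091]
ft_force: [-0.2, -0.7, -0.1]
opening: 0.749
grip_force: 0.0
az 53.225183411787576
ang  [-20, -18, -16, -14, -12, -10, -8, -6, -4, -2, 0, 2, 4, 6, 8, 10, 12, 14, 16, 18, 20, 22, 24, 26, 28, 30, 32, 34, 36, 38, 40, 42, 44, 46, 48, 50, 52, 54, 56, 58, 60, 62, 64, 66, 68, 70, 72, 74, 76, 78, 80, 82, 84, 86, 88, 90, 92, 94, 96, 98, 100, 102, 104, 106, 108, 110, 112, 114, 116, 118, 120, 122, 124]
28 [125, 114, 121, 129, 116, 99, 89, 83, 85, 106, 135, 144, 148, 157, 157, 149, 141, 139, 140, 142, 147, 147, 148, 142, 143, 144, 141, 131, 122, 127, 131, 124, 117, 107, 105, 117, 121, 113, 102, 98, 101, 100, 99, 93, 95, 104, 111, 107, 105, 108, 107, 102, 101, 109, 105, 101, 96, 93, 90, 93, 95, 97, 96, 94, 92, 82, 67, 73, 78, 79, 79, 83, 84]
26 [113, 123, 130, 114, 97, 88, 83, 89, 117, 149, 169, 171, 181, 184, 178, 174, 172, 174, 178, 182, 188, 190, 189, 187, 193, 191, 187, 175, 174, 177, 185, 174, 167, 163, 166, 175, 177, 165, 155, 156, 161, 162, 159, 152, 150, 152, 155, 151, 148, 154, 152, 142, 142, 146, 152, 145, 130, 121, 11
[... 2649 characters left out ...]
5, 145, 144, 144, 142, 140, 137, 137, 141, 144, 143, 142, 141, 140, 140, 139, 138, 138, 138, 138, 136, 136, 134, 135, 136, 135, 136, 137, 137, 136, 137, 137, 137, 136, 134, 134, 135, 136, 136, 136, 134, 136, 137, 135, 133, 130, 129, 130, 131, 132, 132, 131, 131, 130, 126, 121, 119, 125, 129, 131, 134, 134, 135, 136, 137, 137, 136]
8 [141, 144, 143, 141, 139, 137, 137, 137, 136, 135, 134, 132, 131, 132, 134, 134, 132, 132, 130, 130, 127, 125, 126, 128, 128, 128, 125, 121, 119, 121, 123, 123, 124, 124, 124, 124, 123, 122, 123, 121, 121, 120, 121, 121, 122, 122, 121, 120, 120, 121, 119, 117, 117, 116, 117, 121, 121, 121, 121, 122, 121, 117, 117, 117, 122, 125, 125, 126, 127, 129, 130, 131, 133]
```

```bash
python3 -m inch '[[[0,0,0],-1,-0.5],[[0,0,0],-1,-0.5],[[0,0,0],-1,-0.5],[[0,0,0],-1,-0.5],[[0,0,0],-1,-0.5],[[0,0,0],-1,-0.5],[[0,0,0],-1,-0.5],[[0,0,0],-1,-0.5],[[0.42,-0.64,0],0,-0.5],[[0.41,-0.64,0],0,-0.5]]'
python3 - <<'E'
from h import *
p=eyes.read_camera("wrist");save(p,"w15.png");c=(485.5,-19.5);o=ray(p,[0,0])[0];az=np.degrees(np.arctan2(o[1]-c[1],o[0]-c[0]))
g=cv2.cvtColor(p["pixels"],cv2.COLOR_RGB2GRAY).astype(np.float32)
A=np.arange(60,142,2.);print("az",az)
print("ang ",[int(a) for a in A])
for z in range(28,6,-2):
    P=np.float32([proj(p,[c[0]+32*np.cos(np.radians(a)),c[1]+32*np.sin(np.radians(a)),z]) for a in A])
    print(z,cv2.remap(g,P[:,1],P[:,0],1).ravel().astype(int).tolist())
togo(485.5,-19.5,117,113)
E
```

```text
t: 42.85
eef_pos: [462.9, 78.6, 117.0]
tcp_rot: [-3.141, -0.0, 1.79]
ft_force: [0.4, -0.9, 0.8]
opening: 0.748
grip_force: 0.0
az 102.40413688456896
ang  [60, 62, 64, 66, 68, 70, 72, 74, 76, 78, 80, 82, 84, 86, 88, 90, 92, 94, 96, 98, 100, 102, 104, 106, 108, 110, 112, 114, 116, 118, 120, 122, 124, 126, 128, 130, 132, 134, 136, 138, 140]
28 [72, 72, 85, 92, 92, 88, 85, 90, 88, 93, 93, 90, 97, 97, 91, 93, 92, 87, 86, 85, 87, 89, 90, 89, 83, 72, 75, 90, 98, 102, 103, 105, 111, 115, 117, 121, 119, 118, 111, 101, 83]
26 [81, 99, 124, 131, 129, 124, 127, 127, 131, 138, 137, 136, 141, 143, 143, 142, 131, 121, 119, 122, 124, 125, 126, 126, 122, 108, 106, 121, 131, 139, 137, 135, 142, 141, 144, 144, 144, 141, 140, 132, 116]
24 [118, 149, 163, 163, 159, 157, 162, 156, 169, 170, 172, 173, 170, 172, 179, 170, 153, 145, 143, 145, 148, 148, 148, 148, 145, 138, 135, 141, 147, 151, 149, 146, 146, 146, 148, 148, 147, 146, 145, 143, 139]
22 [156, 175, 175, 170, 171, 167, 165, 166, 172, 172, 171, 169, 167, 168, 169, 162, 152, 146, 143, 146, 148, 148, 148, 148, 146, 145, 144, 144, 146, 146, 145, 142, 1
[... 966 characters left out ...]
1, 117, 117, 119, 121, 123, 121, 121, 121, 121, 121, 120, 119, 119, 119, 117, 118, 116, 116, 114, 112, 113, 112, 109, 108]
10 [121, 122, 123, 123, 121, 121, 120, 117, 116, 116, 115, 116, 117, 116, 116, 117, 114, 113, 114, 114, 115, 116, 115, 113, 113, 113, 113, 112, 112, 111, 109, 106, 105, 105, 105, 102, 101, 100, 100, 99, 96]
8 [114, 116, 116, 113, 111, 109, 108, 106, 105, 106, 103, 106, 104, 104, 104, 105, 101, 100, 100, 102, 104, 103, 101, 98, 99, 98, 100, 98, 96, 95, 95, 91, 90, 91, 91, 90, 88, 88, 86, 87, 85]
pos [457.3  79.9 116.8] rot [-3.1367e+00 -1.2000e-03  1.7909e+00] shift units [-1.719  0.097 -0.004] turn -2.077823394322587 f [-2.7  1.6  0. ] open 0.753 grip 0.0 t 42.9 j6 -0.19
```

The long tick spans z 10–26 mm and sits at about 8°; the other ticks span 13–20 mm. With the pointer at 113° the dial reads about 4.45 rad, so the base turned along during most of the winding. I'll regrip, press harder and turn slower.

```bash
python3 -m inch '[[[-0.86,0.05,0],0,-0.5],[[-0.86,0.05,0],0,-0.5],[[0,0,0.4],-1,-0.5],[[0,0,0.3],-1,-0.5],[[0,0,0.3],-0.1,-0.5],[[0,0,0.09],0,0],[[0,0,0],0,0.5],[[0,0,0],0,1],[[0,0,0],0,1],[[0,0,0],0,1]]'; python3 -c "
from h import *
togo(485.7,-19.8,51.5,113)"
```

```text
t: 44.15
eef_pos: [492.7, -21.0, 52.2]
tcp_rot: [3.141, 0.0, 1.974]
ft_force: [-0.4, -0.3, 0.7]
opening: 0.28
grip_force: 0.0
pos [492.7 -21.   52.2] rot [3.1410e+00 3.0000e-04 1.9742e+00] shift units [ 0.064 -0.099  0.011] turn 0.022639881717168464 f [-0.4 -0.3  0.7] open 0.28 grip 0.0 t 44.15 j6 -0.58
```

```bash
python3 -m inch '[[[0.065,-0.1,0],0,0.4],[[0,0,0],0,1],[[0,0,0],0,1],[[0,0,0],0,1],[[0,0,0.01],0,1],[[0,0,0.01],0,1],[[0,0,0],0,1],[[0,0,0],0,1]  ,[[0,0,0],0,1],[[0,0,0],0,1]]'; python3 -c "
from h import *
togo(485.7,-19.8,51.5,113)"
```

```text
t: 45.4
eef_pos: [485.7, -19.8, 51.7]
tcp_rot: [3.141, 0.001, 1.974]
ft_force: [-4.9, -0.1, 19.2]
opening: 0.098
grip_force: 30.0
pos [485.7 -19.8  51.7] rot [3.1407e+00 5.0000e-04 1.9743e+00] shift units [-0.     0.001  0.003] turn 0.024144054605875452 f [-4.9 -0.1 19.2] open 0.098 grip 30.0 t 45.4 j6 -0.58
```

```bash
python3 -m inch '[[[0,-0.006,0],0,1],[[0,0,0],0.7,1],[[0,0,0],0.7,1],[[0,0,0],0.7,1],[[0,0,0],0.7,1],[[0,0,0],0.7,1],[[0,0,0],0.7,1],[[0,0,0],0.7,1],[[0,0,0],0.7,1],[[0,0,0],0.7,1]]'; python3 -c "
from h import *
togo(485.7,-19.8,51.5,113);print(env.state()['moment'])"
```

```text
t: 46.65
eef_pos: [486.2, -20.1, 51.7]
tcp_rot: [3.139, 0.0, 1.423]
ft_force: [-1.0, 0.5, 15.9]
opening: 0.101
grip_force: 30.2
pos [486.2 -20.1  51.7] rot [3.1388e+00 2.0000e-04 1.4232e+00] shift units [ 0.004 -0.008  0.004] turn -6.291305361071295 f [-1.   0.5 15.9] open 0.101 grip 30.2 t 46.65 j6 -0.03
[-0.08023708  0.23914474  0.36268131]
```

Moment jumped to 0.36 N m, far above the dial's own 0.08, which suggests the end stop. I'll confirm with a few more degrees.

```bash
python3 -m inch '[[[0,0,0],0.6,1],[[0,0,0],0.6,1],[[0,0,0],0.6,1],[[0,0,0],0.6,1],[[0,0,0],0,1],[[0,0,0],0,1],[[0,0,0],0,1],[[0,0,0],0,1],[[0,0,0],0,1],[[0,0,0],0,1]]'; python3 -c "
from h import *
togo(485.7,-19.8,51.5,113);print(env.state()['moment'])"
```

```text
t: 47.9
eef_pos: [486.2, -20.1, 51.7]
tcp_rot: [3.139, -0.0, 1.216]
ft_force: [-0.8, 0.3, 15.0]
opening: 0.102
grip_force: 30.1
pos [486.2 -20.1  51.7] rot [ 3.1387e+00 -5.0000e-04  1.2156e+00] shift units [ 0.002 -0.009  0.004] turn -8.669936054302923 f [-0.8  0.3 15. ] open 0.102 grip 30.1 t 47.9 j6 0.18
[-0.06307274  0.20466682  0.24222   ]
```

A static 0.24 N m confirms the end stop at 6.02 rad. Now back by 75–76°.

```bash
python3 -m inch '[[[0,0,0],-0.6,1],[[0,0,0],-0.8,1],[[0,0,0],-0.8,1],[[0,0,0],-0.8,1],[[0,0,0],-0.8,1],[[0,0,0],-0.8,1],[[0,0,0],-0.8,1],[[0,0,0],-0.8,1],[[0,0,0],-0.8,1],[[0,0,0],-0.8,1]]'; python3 -c "
from h import *
togo(485.7,-19.8,51.5,145.5);print(env.state()['moment'])"
```

```text
t: 49.15
eef_pos: [487.1, -20.1, 51.8]
tcp_rot: [3.137, 0.002, 1.898]
ft_force: [3.5, 1.8, 12.3]
opening: 0.1
grip_force: 30.0
pos [487.1 -20.1  51.8] rot [3.1372e+00 2.1000e-03 1.8976e+00] shift units [ 0.013 -0.02   0.005] turn -7.354832206469377 f [ 3.5  1.8 12.3] open 0.1 grip 30.0 t 49.15 j6 -0.5
[ 0.18927275 -0.57630481 -0.05550883]
```

```bash
python3 -m inch '[[[0,0,0],-0.8,1],[[0,0,0],-0.8,1],[[0,0,0],-0.8,1],[[0,0,0],-0.8,1],[[0,0,0],-0.8,1],[[0,0,0],-0.8,1],[[0,0,0],-0.8,1],[[0,0,0],-0.8,1],[[0,0,0],-0.8,1],[[0,0,0],-0.2,1]]'; python3 -c "
from h import *
togo(485.7,-19.8,51.5,145.5);print(env.state()['moment'])"
python3 -m inch '[[[0,0,-0.008],0,0.6],[[0,0,0],0,0],[[0,0,0],0,-0.5],[[0,0,0],0,-0.5],[[0,0,-0.3],0,-0.5],[[0,0,-0.8],0,-0.5],[[0.8,0,0],0,-0.5],[[0.8,0,0],0,-0.5],[[0,0,0],0,-0.5],[[0,0,0],0,-0.5]]'
python3 - <<'E'
from h import *
bar('w20.png')
c=(486,-20);p=eyes.read_camera("wrist");o=ray(p,[0,0])[0];az=np.degrees(np.arctan2(o[1]-c[1],o[0]-c[0]))
g=cv2.cvtColor(p["pixels"],cv2.COLOR_RGB2GRAY).astype(np.float32)
A=np.arange(80,215,2.);print("az",az)
for z in range(28,6,-2):
    P=np.float32([proj(p,[c[0]+32*np.cos(np.radians(a)),c[1]+32*np.sin(np.radians(a)),z]) for a in A])
    v=cv2.remap(g,P[:,1],P[:,0],1).ravel(); m=np.convolve(np.pad(v,5,'edge'),np.ones(11)/11,'valid')
    print(z,[(int(a),int(d)) for a,d in zip(A,m-v) if d>6])
togo(486,-20,117)
E
```

```text
t: 50.4
eef_pos: [487.6, -19.8, 51.9]
tcp_rot: [3.138, 0.005, 2.542]
ft_force: [6.1, 6.0, 13.1]
opening: 0.105
grip_force: 30.0
pos [487.6 -19.8  51.9] rot [3.1384 0.0051 2.5423] shift units [ 0.026 -0.018  0.006] turn 0.03226295306943143 f [ 6.1  6.  13.1] open 0.105 grip 30.0 t 50.4 j6 -1.15
[ 1.15094026 -1.04584492 -0.02915625]
t: 51.65
eef_pos: [406.6, 34.2, 117.3]
tcp_rot: [3.141, 0.001, 2.542]
ft_force: [0.7, -0.3, -1.0]
opening: 0.753
grip_force: 0.0
red px 15390 hull mid [483.8 -14.3] bar mid [474.9  -9.3] size mm [42.5 51.2] bar dir deg -71.8
grey along +dir [69, 67, 72, 73, 76, 77, 78, 75, 75, 75, 74, 74, 71, 112, 162, 115, 101, 104, 103, 102, 102, 102, 102]
az 145.2766519273109
28 [(90, 6), (140, 12), (142, 10), (196, 11), (198, 17), (200, 15), (202, 10)]
26 [(86, 9), (88, 12), (90, 9), (140, 7), (142, 7), (170, 7), (198, 9), (200, 14), (202, 12), (204, 10)]
24 [(82, 8), (84, 13), (86, 16), (88, 10), (140, 7), (142, 8), (170, 10), (200, 8), (202, 11), (204, 10), (206, 8)]
22 [(80, 11), (82, 18), (84, 19), (86, 8), (140, 10), (142, 10), (170, 8), (172, 6), (202, 6), (204, 7), (206, 7)]
20 [(80, 20), (82, 20), (84, 6), (110, 6), (140, 11), (142, 10)]
18 [(80, 23), (108, 7), (110, 11), (140, 7), (142, 6)]
16 [(80, 13), (108, 11), (110, 8)]
14 [(108, 7)]
12 []
10 []
8 []
pos [406.8  33.9 117.1] rot [3.1412e+00 5.0000e-04 2.5409e+00] shift units [-1.596e+00  5.000e-03  1.000e-03] turn None f [-0.8 -0.4 -0.8] open 0.747 grip 0.0 t 51.75 j6 -1.05
```

```bash
python3 -m inch '[[[-0.8,0,0],0,-0.5],[[-0.8,0,0],0,-0.5],[[0,0,0],1,-0.5],[[0,0,0],1,-0.5],[[0,0,0],1,-0.5],[[0,0,0],1,-0.5],[[0,0,0],1,-0.5],[[0,0,0],1,-0.5],[[0,0,0],1,-0.5],[[0,0,0],1,-0.5]]'; python3 -c "
from h import *
bar('w21.png');togo(486,-20,117)"
python3 -m inch '[[[0,0,0],1,-0.5],[[0,0,0],1,-0.5],[[0,0,0],1,-0.5],[[0,0,0],1,-0.5],[[0,0,0],1,-0.5],[[0,0,0],1,-0.5],[[0,0,0],1,-0.5],[[0,0,0],1,-0.5],[[0.8,0,0],1,-0.5],[[0.8,0,0],0,-0.5]]'
python3 - <<'E'
from h import *
c=(486,-19.5);p=eyes.read_camera("wrist");save(p,"w22.png");o=ray(p,[0,0])[0];az=np.degrees(np.arctan2(o[1]-c[1],o[0]-c[0]))
g=cv2.cvtColor(p["pixels"],cv2.COLOR_RGB2GRAY).astype(np.float32)
A=np.arange(-5,120,2.);print("az",az)
for z in range(28,4,-2):
    P=np.float32([proj(p,[c[0]+32*np.cos(np.radians(a)),c[1]+32*np.sin(np.radians(a)),z]) for a in A])
    v=cv2.remap(g,P[:,1],P[:,0],1).ravel(); m=np.convolve(np.pad(v,5,'edge'),np.ones(11)/11,'valid')
    print(z,[(int(a),int(d)) for a,d in zip(A,m-v) if d>4])
togo(486,-20,117)
E
```

```text
t: 53.0
eef_pos: [485.7, -20.6, 116.8]
tcp_rot: [-3.141, -0.0, 1.84]
ft_force: [-0.1, 0.7, -0.5]
opening: 0.751
grip_force: 0.0
red px 29863 hull mid [487.5 -16.1] bar mid [485.6 -14.8] size mm [11.7 49.7] bar dir deg -34.2
grey along +dir [77, 116, 130, 126, 124, 116, 129, 123, 132, 152, 181, 182, 183, 183, 183, 183, 196, 242, 249, 249, 249, 249, 246]
pos [485.7 -20.6 116.8] rot [-3.1416e+00 -1.0000e-04  1.8355e+00] shift units [ 0.008  0.007 -0.003] turn None f [ 0.2 -1.  -0.5] open 0.755 grip 0.0 t 53.05 j6 -0.44
t: 54.3
eef_pos: [529.5, 66.0, 117.0]
tcp_rot: [-3.142, -0.0, 1.056]
ft_force: [-0.6, -0.4, 1.0]
opening: 0.749
grip_force: 0.0
az 61.741839197142085
28 [(5, 10), (7, 13), (9, 16), (11, 9), (39, 4), (41, 4), (79, 7), (81, 6), (99, 4), (109, 9), (111, 17), (113, 15), (115, 11)]
26 [(1, 8), (3, 18), (5, 21), (7, 26), (9, 12), (21, 6), (23, 5), (37, 4), (39, 8), (51, 4), (53, 7), (55, 5), (57, 4), (65, 9), (67, 10), (77, 4), (79, 9), (81, 6), (99, 6), (101, 5), (111, 12), (113, 20), (115, 18), (117, 10)]
24 [(-1, 17), (1, 26), (3, 31), (5, 31), (7, 16), (21, 4), (23, 4), (37
[... 296 characters left out ...]
(53, 5), (55, 7), (73, 8), (75, 6), (117, 4), (119, 20)]
18 [(-5, 23), (-3, 35), (-1, 28), (25, 5), (53, 12), (55, 16), (57, 5), (73, 6), (75, 5), (85, 9), (87, 4), (119, 11)]
16 [(-5, 34), (-3, 26), (23, 11), (25, 8), (51, 4), (53, 16), (55, 19), (57, 7), (85, 8), (87, 5), (115, 4), (117, 6), (119, 5)]
14 [(-5, 31), (21, 12), (23, 12), (25, 4), (51, 4), (53, 16), (55, 18), (57, 7), (117, 4), (119, 5)]
12 [(-5, 15), (19, 5), (21, 13), (23, 5), (53, 10), (55, 11), (57, 5), (119, 4)]
10 [(19, 5), (21, 4)]
8 []
6 [(21, 4), (23, 4)]
pos [532.1  69.8 117.1] rot [ 3.1399e+00 -2.0000e-03  1.0590e+00] shift units [-1.681  0.064  0.002] turn None f [-1.1  2.3 -0.7] open 0.746 grip 0.0 t 54.35 j6 0.52
```

The longest and strongest tick is now at 54.5° and the pointer at 145.7°, so the dial reads 4.69 rad (about 45 minutes). The tool is clear of everything, so I'm handing in.

```bash
python3 -c "
from cell import env
print(env.job_done())"
```

```text
the job is handed in; nothing more can be done
None
```

I've handed the job in; the call returned no verdict. By my measurements, the timer stands upright on the mat, about 21 mm from its centre. The dial was wound to its end stop, past 55 minutes, and turned back to about 4.69 rad (45 min). The arm has let go and is clear.

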